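# Find the stiff push button by feel and put it in the reject rack

## Task

Three look-alike latching push buttons stand in the aluminium test nest: press each one in until it clicks and stays in, feeling how much force it takes and never loading a plunger with more than 20 N. One of them is more than twice as stiff as the other two: once all three are in, lift that one out by its ring and seat it fully home and upright in a hole of the red reject rack. Leave the two good ones seated in the nest, and do not disturb the brass weight, the load cell and the screwdriver.

Things in the scene. Friction and masses are not known exactly. Their poses are not given: they have to be found in the camera images.
- nest: aluminium nest block, 100 x 270 x 40 mm, fixed; origin at the centre of its underside on the bench, x across, y along the row of three through holes (32.5 mm wide, 1.5 mm chamfer, 85 mm apart, the middle one at the centre); top face 40 mm above the bench
- reject_rack: red plastic reject rack, 165 x 80 x 40 mm, fixed; origin at the centre of its underside on the bench, x along its row of two through holes (32.5 mm wide, 1.5 mm chamfer, 80 mm apart), both empty; top face 40 mm above the bench
- reject_hole0 (a point): centre of the mouth of one hole of the reject rack, in its top face; either hole will do
- reject_hole1 (a point): centre of the mouth of the other hole of the reject rack, in its top face; either hole will do
- switch_a: push button a, looks like the others and may stand in any hole; go by feel, not by its letter. Knurled steel ring 40 mm wide, 14 mm high (grip here); below it a 30 mm barrel, 17 mm long, tapering to a 25 mm rear block; lower end of the block 34 mm and of its brass terminals 37 mm below the ring's underside; 140 to 190 g. Origin: centre of the ring's underside, which rests on the block's top; z up its axis.
- switch_b: push button b, looks like the others and may stand in any hole; go by feel, not by its letter. Knurled steel ring 40 mm wide, 14 mm high (grip here); below it a 30 mm barrel, 17 mm long, tapering to a 25 mm rear block; lower end of the block 34 mm and of its brass terminals 37 mm below the ring's underside; 140 to 190 g. Origin: centre of the ring's underside, which rests on the block's top; z up its axis.
- switch_c: push button c, looks like the others and may stand in any hole; go by feel, not by its letter. Knurled steel ring 40 mm wide, 14 mm high (grip here); below it a 30 mm barrel, 17 mm long, tapering to a 25 mm rear block; lower end of the block 34 mm and of its brass terminals 37 mm below the ring's underside; 140 to 190 g. Origin: centre of the ring's underside, which rests on the block's top; z up its axis.
- plunger_a: green plunger of push button a, 26 mm wide; origin: centre of its top, 28 mm above the ring's underside when out (14 mm above the ring), 21 mm when latched in. Resistance peaks at about 1 mm of travel (4 to 5 N if good, 10 to 12 N if stiff), then fades; at 3.5 mm it snaps over (click), draws itself in by 7 mm and stays; hard stop at 8.4 mm.
- plunger_b: green plunger of push button b, 26 mm wide; origin: centre of its top, 28 mm above the ring's underside when out (14 mm above the ring), 21 mm when latched in. Resistance peaks at about 1 mm of travel (4 to 5 N if good, 10 to 12 N if stiff), then fades; at 3.5 mm it snaps over (click), draws itself in by 7 mm and stays; hard stop at 8.4 mm.
- plunger_c: green plunger of push button c, 26 mm wide; origin: centre of its top, 28 mm above the ring's underside when out (14 mm above the ring), 21 mm when latched in. Resistance peaks at about 1 mm of travel (4 to 5 N if good, 10 to 12 N if stiff), then fades; at 3.5 mm it snaps over (click), draws itself in by 7 mm and stays; hard stop at 8.4 mm.
- cal_weight: bystander, to be left alone: brass calibration weight with a knob, 42 mm across, 58 mm high, 0.5 kg; origin at the centre of its underside
- load_cell: bystander, to be left alone: steel load cell with a blue band, 62 mm across, 38 mm high, with a 14 mm socket standing out 13 mm to its side; origin at the centre of its underside
- screwdriver: bystander, to be left alone: orange-handled screwdriver lying on the bench, about 0.2 m long, x along it

How it is judged (in metres and radians):
On the way, in this order (a step that is already met when the one before it is completed fails the run):
1. all three plungers are pushed in and latched, with all three buttons standing in the nest (z of plunger_a in the frame of switch_a below 0.0225 m and z of plunger_b in the frame of switch_b below 0.0225 m and z of plunger_c in the frame of switch_c below 0.0225 m and distance of each of switch_a, switch_b, switch_c from where it was at the start of the episode below 0.01 m), for 0.2 s.
2. a button is lifted clear of the nest (z of any of switch_a, switch_b, switch_c in the frame of nest above 0.075 m), for 0.1 s.
At the end, for the whole second after the job is handed in: The stiff button rests upright (0.06 rad) in a reject hole, within 4 mm of its centre, ring underside within 2.5 mm of the rack's top; the two good ones rest upright in the nest, within 6 mm of their starts; all plungers latched in (top under 22.5 mm above the ring's underside) (z of plunger_a in the frame of switch_a below 0.0225 m and z of plunger_b in the frame of switch_b below 0.0225 m and z of plunger_c in the frame of switch_c below 0.0225 m and ((z of plunger_a in the frame of switch_a below 0.02091 m and ((horizontal distance between switch_a and reject_hole0 below 0.004 m and z of switch_a in the frame of reject_rack below 0.0425 m) or (horizontal distance between switch_a and reject_hole1 below 0.004 m and z of switch_a in the frame of reject_rack below 0.0425 m)) and distance of each of switch_b, switch_c from where it was at the start of the episode below 0.006 m) or (z of plunger_b in the frame of switch_b below 0.02091 m and ((horizontal distance between switch_b and reject_hole0 below 0.004 m and z of switch_b in the frame of reject_rack below 0.0425 m) or (horizontal distance between switch_b and reject_hole1 below 0.004 m and z of switch_b in the frame of reject_rack below 0.0425 m)) and distance of each of switch_a, switch_c from where it was at the start of the episode below 0.006 m) or (z of plunger_c in the frame of switch_c below 0.02091 m and ((horizontal distance between switch_c and reject_hole0 below 0.004 m and z of switch_c in the frame of reject_rack below 0.0425 m) or (horizontal distance between switch_c and reject_hole1 below 0.004 m and z of switch_c in the frame of reject_rack below 0.0425 m)) and distance of each of switch_a, switch_b from where it was at the start of the episode below 0.006 m)) and angle between each of switch_a, switch_b, switch_c's own z axis and vertical below 0.06 rad and linear speed of each of switch_a, switch_b, switch_c below 0.02 m/s); the robot touches nothing.
It fails at once if a plunger is loaded with more than 20 N (contact force between anything else and plunger_a above 20 N or contact force between anything else and plunger_b above 20 N or contact force between anything else and plunger_c above 20 N).
It fails at once if the brass weight, the load cell or the screwdriver is moved by more than 20 mm (distance of any of cal_weight, load_cell, screwdriver from where it was at the start of the episode above 0.02 m).
It also fails if it takes over 61 s, if anything falls off the work surface, if the arm or the gripper's body presses on something with over 40 N, if the wrist force passes 120 N, or if a joint passes its speed limit or range.

## Robot

A 6-joint arm with a two-finger parallel gripper is mounted at the origin on the work surface. World frame = base frame: x ahead of the robot, y to its left, z up, the work surface at z = 0. Lengths are in mm, angles in rad, forces in N, time in s.
With the tool pointing down it reaches from about 350 to 975 mm from the base axis. Payload 7.1 kg.
Tool frame: the origin (TCP) lies on the mounting face of the last link; the fingertips stand 182 mm ahead of it and the grasp point (between the pads) lies 163 mm ahead of it (ctrl.tip_reach is the distance from the TCP to the fingertips, in mm); z points along the fingers, y is the direction in which the jaws open and shut (so a half turn about z gives the same grasp; the last joint's range is limited). The gripper opens to 88 mm and grips with 3 to 60 N. Pads are 20 mm wide; open, the fingers measure 115 mm over their backs; the gripper's body (75 mm by 178 mm) begins 61 mm behind the grasp point.
Start: joints at [1.115, 0.423, 1.63, -0, 1.089, -0.019], TCP at [264.369, 566.317, 404.675] pointing down, gripper open.
Joint ranges: [-3, 3], [-0.9, 2.11], [0.09, 2.58], [-1.31, 4.45], [0.11, 2.69], [-2.54, 2.54]. Speed limits (rad/s): [2.39, 2.39, 3.01, 3.14, 3.14, 3.14].

## Interface

Orientations are given as a rotation vector (axis times angle).
In Python, from workcell import ctrl gives the robot as it stands.
- The arm moves only by the tool jog_arm, never from a script. Its argument "steps" is a list that holds one entry, the list of rows, each a list of 7 numbers: the shift along the tool's x, y, z in m, then the turn, a rotation vector about the tool's x, y, z in degrees, then the gripper's target within -1 to 1 (shut at 1, half-way at 0, fully open at -1). A call has 1 to 20 rows; each row shifts and turns the commanded pose from where the row before left it, along the tool's axes as they then stand; what a row does not reach is not made up. A row lasts 1/12 s, in which the tool goes at most 41.7 mm and 7.16 degrees, less where a joint would pass 70% of its speed; a pose out of reach is approached as far as the arm can. A call is refused whole if a number of a shift passes 0.0417 or a number of a turn 7.16, either way. A call with a gripper value outside its range is refused whole. The fingers move at their own pace and stop on an object; the grip force is fixed at half the most. Time passes only in rows, so rows that do not move let the fingers close. It gives the time, the measured TCP pose, the force and the opening at its end, in the units of the state.
- ctrl.get_obs(): the state, without advancing time (a new reading comes with each control period).
- ctrl.get_image(name): name is "scene" or "top" or "wrist"; returns the picture (420x560x3 uint8, red, green, blue); there is no depth.
- ctrl.camera_info(name): a dict with "fx", "fy", "cx", "cy" (pixels), "origin" and "attitude" of the camera in the world; the wrist camera has in their place "T_tool_cam" (4x4, takes a point from camera to tool coordinates, whose origin is the TCP and whose axes are the flange's). Camera axes: x right, y down, z forward; pixel columns grow to the right and rows downward; lengths in mm; the calibration is good to about 2 mm. A picture is of the moment at which its call begins: read the wrist's pose just before it. camera_info takes no time and is no camera call.
- ctrl.close_job(): hands the job in, once; it reports no verdict.
Trained networks look in the newest picture that a camera, given by its name, has taken for a name from the list of things; names that differ only in an ending like _2 or _b are one class to them, and where a whole thing is asked for, a point or a joint stands for the part that bears it (a point fixed in the world has none). Each returns a list of dicts, best first, with "p" (0 to 1); they miss things now and then, are a little off and sometimes report something else, mostly with a low value. They report only what shows in the picture. A call takes as long as a camera call.
- ctrl.look_for(thing, camera): "bbox" ([left, top, right, bottom] in pixels, round what is visible of it).
- ctrl.trace(thing, camera): "pixels" (420x560 bool, what is visible of it) and "bbox" ([left, top, right, bottom] in pixels, round what is visible of it).
- ctrl.landmark_of(thing, camera): "uv" ([column, row] in pixels: a listed point, or the origin of a listed thing).
The state is a dict: "t": time; "qpos": joint angles; "qvel": joint speeds; "joint_torque": joint torques, N m; "ee_pos": TCP position; "orientation": TCP orientation; "ft_force": force on the tool from outside, world axes, zero at the start; "moment": the same for the moment, N m; "width": finger opening in mm.
Only numpy, scipy, OpenCV 4.12 (cv2) and the standard library are available. Lean on these libraries where they do the work, as an engineer would, in place of code of your own. Each camera call takes 0.05 s, during which the arm holds its last target.

## Working session

There is one attempt and no reset: what is moved stays moved. The work goes in short steps, Python scripts to look and compute and a tool call to move; the robot and the scene stay as the last step left them, time stands still between calls to the robot, and variables do not carry over. Pictures are saved under pics/ and viewed, and the job is handed in when it is done.

Besides the shell and the picture viewer there is one more tool, called after "Request:" as a command line: name --argument value ..., lists and objects as JSON in quotes. jog_arm: Moves the arm, as the interface text tells. Its arguments: {"type":"object","properties":{"steps":{"type":"array"}},"required":["steps"]}

```bash
mkdir -p pics; ls; python3 - <<'E'
from workcell import ctrl
import cv2,numpy as np
o=ctrl.get_obs();print({k:np.round(v,3).tolist() for k,v in o.items()}, ctrl.tip_reach)
for n in("scene","top","wrist"):
    im=ctrl.get_image(n);cv2.imwrite(f"pics/a_{n}.png",im[:,:,::-1]);print(n,ctrl.camera_info(n))
    if n!="wrist":
        for t in("nest","reject_rack","switch_a","plunger_a","reject_hole0","cal_weight","load_cell","screwdriver"):
            print(t,[(round(d['p'],2),np.round(d['uv'],1).tolist()) for d in ctrl.landmark_of(t,n)])
E
```

```text
pics
{'t': 0.0, 'qpos': [1.115, 0.424, 1.631, -0.0, 1.089, -0.019], 'qvel': [0.0, -0.0, -0.001, 0.001, -0.001, -0.0], 'joint_torque': [-0.002, -54.461, -27.366, 0.064, 0.023, -0.0], 'ee_pos': [264.272, 566.07, 403.925], 'orientation': [-0.681, -3.067, 0.002], 'ft_force': [0.047, -0.135, 0.238], 'moment': [-0.039, -0.023, -0.004], 'width': 87.753} 182.0
scene {'fx': 505.96993156921917, 'fy': 505.96993156921917, 'cx': 272.87757855213414, 'cy': 202.51160623550513, 'origin': array([882.55002248, 571.42756121, 689.66827728]), 'attitude': array([-0.60343445, -2.63318681,  1.17372578])}
nest [(0.75, [395.6, 313.7])]
reject_rack [(0.58, [264.0, 199.1])]
switch_a [(0.89, [395.1, 313.4]), (0.71, [332.6, 244.1]), (0.57, [369.2, 274.6])]
plunger_a [(0.82, [402.3, 299.1]), (0.72, [336.4, 230.9])]
reject_hole0 [(0.63, [247.5, 188.4]), (0.59, [282.1, 177.6])]
cal_weight [(0.75, [235.9, 286.8])]
load_cell [(0.89, [259.5, 334.1]), (0.72, [370.2, 273.4])]
screwdriver [(0.95, [194.1, 201.8])]
top {'fx': 460.6540672510483, 'fy': 460.6540672510483, 'cx': 280.8637687155909, 'cy': 203.3708623636425, 'origi
[... 307 characters left out ...]
90.9, 252.9]), (0.54, [236.3, 249.4])]
reject_hole0 [(0.61, [337.5, 210.9]), (0.57, [333.5, 249.5])]
cal_weight []
load_cell [(0.75, [197.1, 163.7]), (0.68, [335.9, 234.6])]
screwdriver [(0.77, [356.3, 170.2]), (0.3, [236.9, 247.4])]
wrist {'fx': 313.63802431982975, 'fy': 313.63802431982975, 'cx': 273.31939015826214, 'cy': 214.75104469842523, 'T_tool_cam': array([[ 1.09658890e-04, -9.63247235e-01, -2.68616366e-01,
         7.22528976e+01],
       [ 9.99999004e-01, -2.72431797e-04,  1.38516487e-03,
         1.72818654e-01],
       [-1.40743587e-03, -2.68616251e-01,  9.63246245e-01,
         1.98046461e+01],
       [ 0.00000000e+00,  0.00000000e+00,  0.00000000e+00,
         1.00000000e+00]])}
```

View pics/a_scene.png

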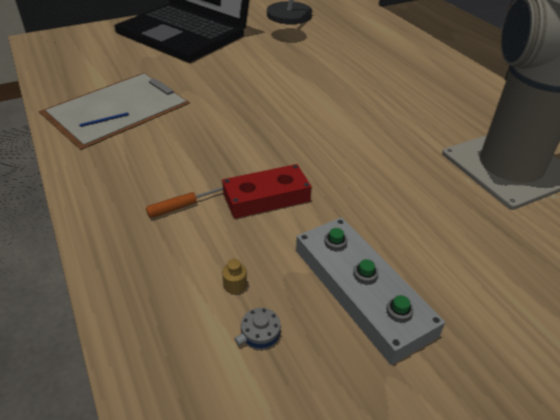

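View pics/a_top.png

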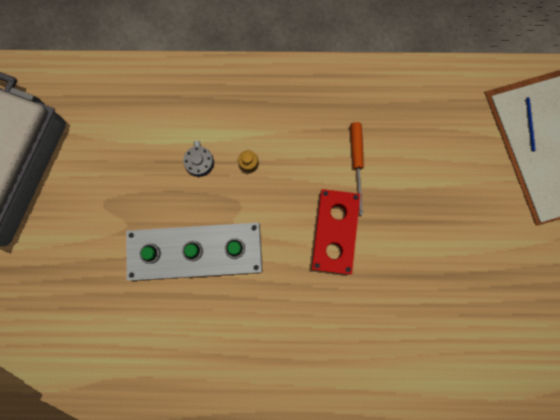

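View pics/a_wrist.png

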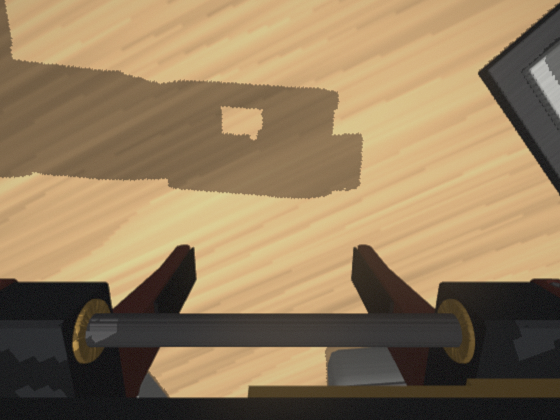

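The scene view shows green plungers at about (401,306), (367,270) and (336,237), with the rack holes at (247,187) and (285,180). In the top view the plungers are at (149,253), (192,250) and (235,247), and the holes at (338,212) and (334,250). The screwdriver tip lies beside the rack.

Next I'll triangulate them.

```bash
cat > h.py <<'E'
import numpy as np,cv2
from scipy.spatial.transform import Rotation as R
from workcell import ctrl
def cam(n,o=None):
    i=ctrl.camera_info(n); K=np.array([[i['fx'],0,i['cx']],[0,i['fy'],i['cy']],[0,0,1]])
    if n=="wrist":
        T=np.eye(4);T[:3,:3]=R.from_rotvec(o['orientation']).as_matrix();T[:3,3]=o['ee_pos'];T=T@i['T_tool_cam']
        return K,T[:3,:3],T[:3,3]
    return K,R.from_rotvec(i['attitude']).as_matrix(),np.array(i['origin'])
def ray(c,uv):
    K,Rm,p=c; d=Rm@np.linalg.solve(K,[uv[0],uv[1],1]); return p,d/np.linalg.norm(d)
def proj(c,X):
    K,Rm,p=c; q=(np.atleast_2d(X)-p)@Rm; q=q@K.T; return q[:,:2]/q[:,2:]
def tri(rays):
    A=np.zeros((3,3));b=np.zeros(3)
    for p,d in rays:
        M=np.eye(3)-np.outer(d,d);A+=M;b+=M@p
    X=np.linalg.solve(A,b); return X,[round(float(np.linalg.norm((np.eye(3)-np.outer(d,d))@(X-p))),2) for p,d in rays]
def atz(c,uv,z):
    p,d=ray(c,uv); return p+d*(z-p[2])/d[2]
def blobs(im,kind,amin=30):
    h=cv2.cvtColor(im,cv2.COLOR_RGB2HSV)
    m=cv2.inRange(h,(45,90,25),(80,255,255)) if kind=="green" else cv2.inRange(h,(0,150,40),(6,255,255))|cv2.inRange(h,(172,150,40),(180,255,255))
    n,l,s,c=cv2.connectedComponentsWithStats(m)
    return m,l,[(c[i],s[i]) for i in range(1,n) if s[i,4]>amin]
E
python3 - <<'E'
from h import *
S=cv2.imread("pics/a_scene.png")[:,:,::-1].copy();T=cv2.imread("pics/a_top.png")[:,:,::-1].copy()
cs,ct=cam("scene"),cam("top")
for n,im in(("scene",S),("top",T)):
    for c,s in blobs(im,"green")[2]: print(n,c.round(1),s)
# networks: plunger/switch masks and hole points
for t in ("switch_a","plunger_a","reject_hole0","nest","reject_rack"):
    for n in("scene","top"):
        ctrl.get_image(n)
        print(t,n,[(round(d['p'],2),np.round(d['bbox'],1).tolist()) for d in ctrl.look_for(t,n)])
for a,b in (((401,306),(149,253)),((367,270),(192,250)),((336,237),(235,247)),((247,187.5),(338,212)),((285,180),(334,250.5))):
    print(*[np.round(v,1) for v in tri([ray(cs,a),ray(ct,b)])])
E
```

```text
scene [336.  235.4] [329 228  15  15 186]
scene [366.3 267.6] [358 260  17  16 218]
scene [400.7 304.4] [392 296  18  18 263]
top [233.7 247.6] [227 241  14  14 160]
top [190.9 250.4] [184 244  15  14 161]
top [147.7 252.6] [141 246  14  14 161]
switch_a scene [(0.87, [385.3, 295.3, 411.6, 323.4]), (0.75, [321.7, 227.2, 348.1, 249.3]), (0.71, [354.4, 256.1, 377.1, 284.2])]
switch_a top [(0.9, [139.1, 243.2, 162.1, 264.3]), (0.78, [223.5, 237.4, 248.9, 259.1]), (0.76, [183.9, 242.2, 201.8, 258.6])]
plunger_a scene [(0.8, [359.3, 254.8, 374.3, 278.4]), (0.64, [390.1, 295.4, 414.0, 313.0]), (0.59, [227.1, 261.6, 244.9, 293.4]), (0.57, [330.4, 229.2, 345.3, 241.7])]
plunger_a top [(0.73, [348.0, 120.2, 361.4, 214.4]), (0.68, [138.7, 245.1, 155.0, 259.8]), (0.52, [184.0, 246.8, 197.4, 256.8])]
reject_hole0 scene [(0.66, [220.0, 163.4, 310.8, 217.9]), (0.37, [357.8, 256.8, 373.4, 274.2])]
reject_hole0 top [(0.91, [313.3, 187.2, 358.1, 276.0])]
nest scene [(0.59, [293.4, 218.3, 442.5, 365.8]), (0.28, [144.8, 187.7, 224.9, 222.6])]
nest top [(0.7, [128.9, 225.1, 262.8, 281.4])]
reject_rack scene [(0.71, [222.5, 165.3, 310.2, 219.8])]
reject_rack top [(0.62, [312.3, 189.6, 359.5, 275.6])]
[489.7 233.6  52.4] [2. 2.]
[496.  148.9  51.3] [2.8 2.8]
[503.1  63.   52.8] [2.4 2.4]
[ 579.6 -145.1   35.4] [0. 0.]
[ 500.2 -135.8   34.2] [1.3 1.3]
```

Request:
jog_arm --steps '[[[-0.0258,-0.0186,0,0,0,0,-1],[-0.0258,-0.0186,0,0,0,0,-1],[-0.0258,-0.0186,0,0,0,0,-1],[-0.0258,-0.0186,0,0,0,0,-1],[-0.0258,-0.0186,0,0,0,0,-1],[-0.0258,-0.0186,0,0,0,0,-1],[-0.0258,-0.0186,0,0,0,0,-1],[-0.0258,-0.0186,0,0,0,0,-1],[-0.0258,-0.0186,0,0,0,0,-1],[-0.0258,-0.0186,0,0,0,0,-1],[-0.0258,-0.0186,0,0,0,0,-1],[-0.0258,-0.0186,0,0,0,0,-1],[-0.0258,-0.0186,0,0,0,0,-1],[-0.0258,-0.0186,0,0,0,0,-1],[-0.0258,-0.0186,0,0,0,0,-1]]]'

```text
t: 3.2
ee_pos: [497.6, 148.3, 404.9]
orientation: [0.681, 3.067, 0.0]
ft_force: [0.4, 0.9, -0.4]
width: 87.7
```

Request:
jog_arm --steps '[[[0,0,0,0,0,6.73,-1],[0,0,0,0,0,6.73,-1],[0,0,0,0,0,6.73,-1],[0,0,0,0,0,6.73,-1],[0,0,0,0,0,6.73,-1],[0,0,0,0,0,6.73,-1],[0,0,0,0,0,6.73,-1],[0,0,0,0,0,6.73,-1],[0,0,0,0,0,6.73,-1],[0,0,0,0,0,0,-1],[0,0,0,0,0,0,-1],[0,0,0,0,0,0,-1]]]'

```text
t: 4.2
ee_pos: [497.0, 149.8, 404.7]
orientation: [2.131, 2.309, 0.0]
ft_force: [-0.2, 0.2, -0.0]
width: 87.5
```

```bash
python3 - <<'E'
from h import *
o=ctrl.get_obs();print({k:np.round(v,3).tolist() for k,v in o.items()});print(R.from_rotvec(o['orientation']).as_matrix().round(4))
im=ctrl.get_image("wrist");cv2.imwrite("pics/b_wrist.png",im[:,:,::-1])
c=cam("wrist",o)
for b,s in blobs(im,"green")[2]: print(b.round(1),s, atz(c,b,67).round(1))
E
```

```text
{'t': 4.2, 'qpos': [0.27, 0.268, 1.862, -0.0, 1.011, 0.19], 'qvel': [-0.001, -0.001, 0.001, -0.002, 0.0, 0.012], 'joint_torque': [-0.003, -43.215, -25.767, 0.063, 0.0, 0.023], 'ee_pos': [496.994, 149.785, 404.74], 'orientation': [2.131, 2.309, 0.0], 'ft_force': [-0.216, 0.175, -0.036], 'moment': [-0.047, 0.038, -0.025], 'width': 87.454}
[[-8.010e-02  9.968e-01  1.000e-04]
 [ 9.968e-01  8.010e-02  0.000e+00]
 [ 0.000e+00  1.000e-04 -1.000e+00]]
[273.4 114.2] [261 101  26  27 548] [491.6 235.2  67. ]
[272.5 199.3] [261 188  24  24 439] [497.4 151.2  67. ]
[272.1 274.1] [261 264  23  21 373] [503.8  66.5  67. ]
```

View pics/b_wrist.png

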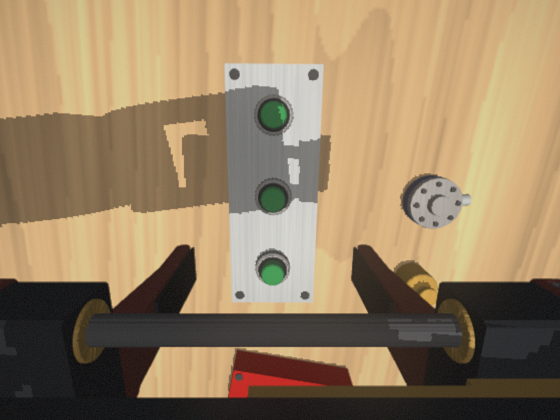

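The wrist view shows the three buttons in a column at (273,114), (272,199) and (272,274), with the jaws straddling the nest across its width. The red rack is at the bottom, and the load cell and weight are to the right and clear. I'll go lower for a height check.

Request:
jog_arm --steps '[[[0.0012,0.0006,0.02,0,0,0,-1],[0,0,0.025,0,0,0,-1],[0,0,0.025,0,0,0,-1],[0,0,0.01,0,0,0,-1],[0,0,0,0,0,0,-1],[0,0,0,0,0,0,-1]]]'

```text
t: 4.75
ee_pos: [497.7, 151.1, 324.8]
orientation: [-2.133, -2.306, 0.001]
ft_force: [0.2, -0.8, -0.1]
width: 88.3
```

```bash
python3 - <<'E'
from h import *
o=ctrl.get_obs();print(o['t'],o['ee_pos'].round(2),o['qvel'].round(3))
im=ctrl.get_image("wrist");cv2.imwrite("pics/c_wrist.png",im[:,:,::-1])
c=cam("wrist",o)
o1=dict(ee_pos=np.array([496.994,149.785,404.74]),orientation=np.array([2.131,2.309,0])); c1=cam("wrist",o1)
old=[(273.4,114.2),(272.5,199.3),(272.1,274.1)]
B=blobs(im,"green")[2]
for b,s in B: print(b.round(1),s, atz(c,b,67).round(1))
for a in old:
    print([ (tri([ray(c1,a),ray(c,b)])[0].round(1).tolist(),tri([ray(c1,a),ray(c,b)])[1]) for b,s in B if np.linalg.norm(atz(c,b,67)-atz(c1,a,67))<20])
E
```

```text
4.75 [497.7  151.1  324.78] [ 0.    -0.027 -0.019 -0.002 -0.001  0.005]
[272.  111.4] [255  94  35  36 982] [491.2 235.1  67. ]
[271.5 222.2] [256 206  32  33 812] [497.3 151.8  67. ]
[271.3 309.4] [258 304  28  10 202] [503.   73.8  67. ]
[([491.3, 235.3, 64.9], [0.14, 0.14])]
[([497.4, 149.9, 60.7], [0.01, 0.01])]
[([505.3, 41.3, 15.4], [0.12, 0.12])]
```

View pics/c_wrist.png

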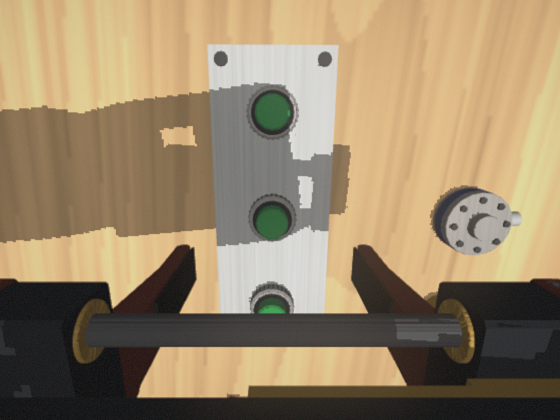

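The middle button is centred between the jaws at (272,220), and its top height agrees with about 65–68 mm. I'll close the fingers and go down to just above it.

Request:
jog_arm --steps '[[[0,0,0.01,0,0,0,1],[0,0,0.01,0,0,0,1],[0,0,0.01,0,0,0,1],[0,0,0.01,0,0,0,1],[0,0,0.01,0,0,0,1],[0,0,0.01,0,0,0,1],[0,0,0.006,0,0,0,1],[0,0,0.002,0,0,0,1],[0,0,0,0,0,0,1],[0,0,0,0,0,0,1],[0,0,0,0,0,0,1]]]'

```text
t: 5.72
ee_pos: [497.8, 151.1, 257.1]
orientation: [2.134, 2.305, 0.001]
ft_force: [-0.1, 0.2, 0.3]
width: 18.0
```

```bash
python3 - <<'E'
from h import *
o=ctrl.get_obs();print({k:np.round(v,3).tolist() for k,v in o.items()})
im=ctrl.get_image("wrist");cv2.imwrite("pics/d_wrist.png",im[:,:,::-1])
E
```

```text
{'t': 5.717, 'qpos': [0.272, 0.499, 1.949, 0.0, 0.693, 0.195], 'qvel': [0.001, -0.004, 0.001, -0.001, 0.002, -0.001], 'joint_torque': [-0.0, -48.555, -17.319, 0.047, 0.004, -0.0], 'ee_pos': [497.754, 151.106, 257.059], 'orientation': [2.134, 2.305, 0.001], 'ft_force': [-0.082, 0.233, 0.325], 'moment': [-0.07, 0.097, 0.016], 'width': 18.008}
```

View pics/d_wrist.png

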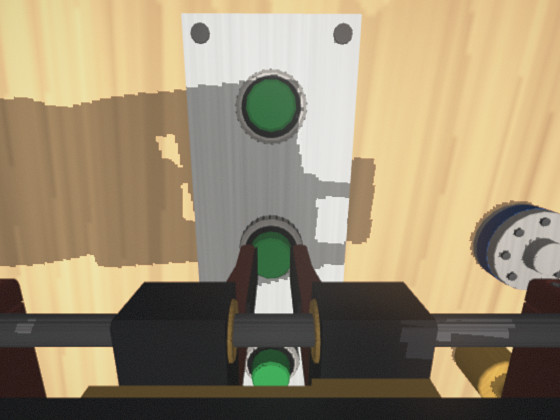

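The fingers are closing right over the middle plunger at (271,255). I'll finish closing and approach.

Request:
jog_arm --steps '[[[0,0,0.002,0,0,0,1],[0,0,0.002,0,0,0,1],[0,0,0.001,0,0,0,1],[0,0,0,0,0,0,1]]]'

```text
t: 6.1
ee_pos: [497.4, 151.0, 251.5]
orientation: [-2.134, -2.305, 0.0]
ft_force: [0.3, -0.1, -0.1]
width: 0.3
```

Request:
jog_arm --steps '[[[0,0,0.0007,0,0,0,1],[0,0,0,0,0,0,1]]]'

```text
t: 6.27
ee_pos: [497.5, 151.0, 250.9]
orientation: [-2.134, -2.305, 0.0]
ft_force: [-0.2, -0.5, -0.1]
width: 0.7
```

Request:
jog_arm --steps '[[[0,0,0.0005,0,0,0,1],[0,0,0,0,0,0,1]]]'

```text
t: 6.43
ee_pos: [497.6, 151.1, 250.5]
orientation: [2.134, 2.305, 0.0]
ft_force: [-0.4, -1.1, 0.0]
width: 0.3
```

Request:
jog_arm --steps '[[[0,0,0.0005,0,0,0,1],[0,0,0,0,0,0,1]]]'

```text
t: 6.6
ee_pos: [497.6, 151.1, 250.3]
orientation: [2.134, 2.305, 0.0]
ft_force: [-1.4, -0.7, 5.0]
width: 0.4
```

Request:
jog_arm --steps '[[[0,0,0.0005,0,0,0,1],[0,0,0,0,0,0,1]]]'

```text
t: 6.77
ee_pos: [497.6, 151.1, 250.0]
orientation: [2.134, 2.305, 0.0]
ft_force: [-2.1, -0.7, 7.6]
width: 0.2
```

Request:
jog_arm --steps '[[[0,0,0.0005,0,0,0,1],[0,0,0,0,0,0,1]]]'

```text
t: 6.93
ee_pos: [497.6, 151.1, 249.6]
orientation: [2.134, 2.305, 0.001]
ft_force: [-1.8, -0.3, 9.3]
width: 0.2
```

Request:
jog_arm --steps '[[[0,0,0.0005,0,0,0,1],[0,0,0,0,0,0,1]]]'

```text
t: 7.1
ee_pos: [497.6, 151.1, 249.3]
orientation: [2.134, 2.305, 0.001]
ft_force: [-3.1, -0.8, 11.2]
width: 0.5
```

Request:
jog_arm --steps '[[[0,0,0.0005,0,0,0,1],[0,0,0,0,0,0,1]]]'

```text
t: 7.27
ee_pos: [497.6, 151.1, 248.7]
orientation: [2.134, 2.305, 0.001]
ft_force: [-2.6, -0.7, 9.2]
width: 0.4
```

Request:
jog_arm --steps '[[[0,0,0.0005,0,0,0,1],[0,0,0,0,0,0,1]]]'

```text
t: 7.43
ee_pos: [497.6, 151.1, 248.1]
orientation: [2.134, 2.305, 0.001]
ft_force: [-1.2, 0.0, 6.9]
width: 0.5
```

Request:
jog_arm --steps '[[[0,0,0.0005,0,0,0,1],[0,0,0,0,0,0,1]]]'

```text
t: 7.6
ee_pos: [497.6, 151.0, 247.3]
orientation: [2.134, 2.305, 0.001]
ft_force: [-1.7, -1.0, 2.5]
width: 0.1
```

Request:
jog_arm --steps '[[[0,0,0.0005,0,0,0,1],[0,0,0,0,0,0,1]]]'

```text
t: 7.77
ee_pos: [497.5, 151.1, 246.3]
orientation: [-2.134, -2.305, 0.0]
ft_force: [0.2, -0.2, -0.4]
width: 0.4
```

Request:
jog_arm --steps '[[[0,0,0.0005,0,0,0,1],[0,0,0,0,0,0,1]]]'

```text
t: 7.93
ee_pos: [497.4, 151.0, 245.7]
orientation: [-2.134, -2.305, 0.001]
ft_force: [-0.8, 1.2, 0.2]
width: 0.3
```

The middle button peaked at about 11 N and then snapped over, so it's the stiff one. Next is the +y button.

Request:
jog_arm --steps '[[[0,0,-0.012,0,0,0,1],[0.0283,0.0002,0,0,0,0,1],[0.0283,0.0002,0,0,0,0,1],[0.0283,0.0002,0,0,0,0,1],[0,0,0.003,0,0,0,1],[0,0,0.003,0,0,0,1],[0,0,0.0005,0,0,0,1],[0,0,0,0,0,0,1]]]'

```text
t: 8.6
ee_pos: [491.4, 234.8, 251.3]
orientation: [-2.135, -2.304, 0.002]
ft_force: [-1.2, -0.1, -0.1]
width: 0.5
```

Request:
jog_arm --steps '[[[0,0,0.0005,0,0,0,1],[0,0,0,0,0,0,1]]]'

```text
t: 8.77
ee_pos: [491.7, 234.9, 251.0]
orientation: [-2.136, -2.304, 0.001]
ft_force: [-0.0, -0.6, -0.5]
width: 0.5
```

Request:
jog_arm --steps '[[[0,0,0.0005,0,0,0,1],[0,0,0,0,0,0,1]]]'

```text
t: 8.93
ee_pos: [491.7, 235.3, 250.5]
orientation: [-2.135, -2.304, 0.0]
ft_force: [-0.0, -0.3, -0.3]
width: 0.5
```

Request:
jog_arm --steps '[[[0,0,0.0005,0,0,0,1],[0,0,0,0,0,0,1]]]'

```text
t: 9.1
ee_pos: [491.7, 235.5, 250.1]
orientation: [2.134, 2.305, -0.0]
ft_force: [0.1, -2.9, 3.1]
width: 0.5
```

Request:
jog_arm --steps '[[[0,0,0.0005,0,0,0,1],[0,0,0,0,0,0,1]]]'

```text
t: 9.27
ee_pos: [491.7, 235.6, 249.6]
orientation: [2.134, 2.305, -0.0]
ft_force: [0.2, -2.8, 4.3]
width: 0.3
```

Request:
jog_arm --steps '[[[0,0,0.0005,0,0,0,1],[0,0,0,0,0,0,1]]]'

```text
t: 9.43
ee_pos: [491.7, 235.6, 249.0]
orientation: [2.134, 2.305, -0.0]
ft_force: [0.5, -3.3, 3.7]
width: 0.2
```

Request:
jog_arm --steps '[[[0,0,0.0005,0,0,0,1],[0,0,0,0,0,0,1]]]'

```text
t: 9.6
ee_pos: [491.6, 235.8, 248.4]
orientation: [2.134, 2.305, 0.0]
ft_force: [-0.1, -3.3, 3.3]
width: 0.9
```

Request:
jog_arm --steps '[[[0,0,0.0005,0,0,0,1],[0,0,0,0,0,0,1],[0,0,0.0005,0,0,0,1],[0,0,0,0,0,0,1]]]'

```text
t: 9.93
ee_pos: [491.6, 235.9, 247.3]
orientation: [-2.134, -2.305, -0.0]
ft_force: [-0.4, -2.4, 2.3]
width: 0.5
```

Request:
jog_arm --steps '[[[0,0,0.0005,0,0,0,1],[0,0,0,0,0,0,1]]]'

```text
t: 10.1
ee_pos: [491.5, 235.9, 246.8]
orientation: [-2.134, -2.305, -0.0]
ft_force: [-0.1, -0.9, 0.2]
width: 0.6
```

Request:
jog_arm --steps '[[[0,0,0.0005,0,0,0,1],[0,0,0,0,0,0,1]]]'

```text
t: 10.27
ee_pos: [491.4, 235.8, 246.2]
orientation: [-2.134, -2.305, 0.001]
ft_force: [-0.4, 0.1, 0.0]
width: 0.2
```

Request:
jog_arm --steps '[[[0,0,0.0005,0,0,0,1],[0,0,0,0,0,0,1]]]'

```text
t: 10.43
ee_pos: [491.5, 235.7, 245.8]
orientation: [-2.134, -2.305, 0.001]
ft_force: [0.1, 0.1, -0.1]
width: 0.6
```

That one peaked at about 4.3 N and clicked, so it's good. On to the third.

Request:
jog_arm --steps '[[[0,0,-0.012,0,0,0,1],[-0.034,-0.0002,0,0,0,0,1],[-0.034,-0.0002,0,0,0,0,1],[-0.034,-0.0003,0,0,0,0,1],[-0.034,-0.0003,0,0,0,0,1],[-0.034,-0.0003,0,0,0,0,1],[0,0,0.002,0,0,0,1],[0,0,0.003,0,0,0,1],[0,0,0.0015,0,0,0,1],[0,0,0,0,0,0,1],[0,0,0,0,0,0,1]]]'

```text
t: 11.35
ee_pos: [503.3, 67.3, 251.5]
orientation: [-2.132, -2.307, 0.0]
ft_force: [0.2, 0.7, -0.6]
width: 0.3
```

Request:
jog_arm --steps '[[[0,0,0.0005,0,0,0,1],[0,0,0,0,0,0,1]]]'

```text
t: 11.52
ee_pos: [503.3, 67.0, 250.9]
orientation: [-2.133, -2.307, 0.0]
ft_force: [0.4, 0.2, 0.2]
width: 0.5
```

Request:
jog_arm --steps '[[[0,0,0.0005,0,0,0,1],[0,0,0,0,0,0,1]]]'

```text
t: 11.68
ee_pos: [503.4, 66.5, 250.5]
orientation: [-2.134, -2.306, -0.0]
ft_force: [0.1, 0.3, 0.7]
width: 0.6
```

Request:
jog_arm --steps '[[[0,0,0.0005,0,0,0,1],[0,0,0,0,0,0,1]]]'

```text
t: 11.85
ee_pos: [503.4, 66.4, 250.1]
orientation: [-2.134, -2.305, -0.0]
ft_force: [-1.5, 1.6, 2.6]
width: 0.6
```

Request:
jog_arm --steps '[[[0,0,0.0005,0,0,0,1],[0,0,0,0,0,0,1]]]'

```text
t: 12.02
ee_pos: [503.4, 66.3, 249.6]
orientation: [-2.135, -2.305, -0.001]
ft_force: [-1.5, 1.5, 3.4]
width: 0.7
```

Request:
jog_arm --steps '[[[0,0,0.0005,0,0,0,1],[0,0,0,0,0,0,1]]]'

```text
t: 12.18
ee_pos: [503.4, 66.2, 249.0]
orientation: [2.135, 2.305, 0.0]
ft_force: [0.1, 2.1, 4.0]
width: 0.5
```

Request:
jog_arm --steps '[[[0,0,0.0005,0,0,0,1],[0,0,0,0,0,0,1]]]'

```text
t: 12.35
ee_pos: [503.4, 66.1, 248.5]
orientation: [2.134, 2.305, 0.0]
ft_force: [-1.0, 2.3, 2.3]
width: 0.6
```

Request:
jog_arm --steps '[[[0,0,0.0005,0,0,0,1],[0,0,0,0,0,0,1],[0,0,0.0005,0,0,0,1],[0,0,0,0,0,0,1]]]'

```text
t: 12.68
ee_pos: [503.4, 66.0, 247.4]
orientation: [2.134, 2.305, -0.0]
ft_force: [0.6, 0.7, 1.9]
width: 0.8
```

Request:
jog_arm --steps '[[[0,0,0.0005,0,0,0,1],[0,0,0,0,0,0,1],[0,0,0.0005,0,0,0,1],[0,0,0,0,0,0,1]]]'

```text
t: 13.02
ee_pos: [503.2, 66.0, 246.2]
orientation: [-2.134, -2.305, 0.001]
ft_force: [0.1, -0.4, 0.2]
width: 0.4
```

Request:
jog_arm --steps '[[[0,0,0.0005,0,0,0,1],[0,0,0,0,0,0,1]]]'

```text
t: 13.18
ee_pos: [503.2, 66.1, 245.8]
orientation: [-2.134, -2.305, 0.001]
ft_force: [1.4, -0.3, 0.3]
width: 0.6
```

All three are latched and the third peaked at about 4 N, so the middle one is the stiff one. I'll look at the reject rack from directly above hole 1, the one away from the screwdriver, opening the fingers on the way.

Request:
jog_arm --steps '[[[0,0,-0.03,0,0,0,-1],[0,0,-0.03,0,0,0,-1],[-0.0332,-0.003,-0.02,0,0,0,-1],[-0.0332,-0.003,0,0,0,0,-1],[-0.0332,-0.003,0,0,0,0,-1],[-0.0332,-0.003,0,0,0,0,-1],[-0.0332,-0.003,0,0,0,0,-1],[-0.0332,-0.003,0,0,0,0,-1],[0,0,0,0,0,0,-1],[0,0,0,0,0,0,-1],[0,0,0,0,0,0,-1],[0,0,0,0,0,0,-1]]]'

```text
t: 14.18
ee_pos: [500.5, -132.9, 325.8]
orientation: [-2.133, -2.306, 0.0]
ft_force: [0.1, -0.5, 0.7]
width: 77.0
```

```bash
python3 - <<'E'
from h import *
o=ctrl.get_obs();print(o['t'],o['ee_pos'].round(2).tolist(),o['orientation'].round(4).tolist(),o['qvel'].round(3),o['qpos'].round(3),o['width'])
im=ctrl.get_image("wrist");cv2.imwrite("pics/e_wrist.png",im[:,:,::-1])
c=cam("wrist",o)
for d in ctrl.landmark_of("reject_hole0","wrist"): print(d['p'],d['uv'],atz(c,d['uv'],40).round(1))
print(proj(c,[[501,-134,40],[581,-143,40]]))
E
```

```text
14.1833 [500.55, -132.92, 325.83] [-2.133, -2.3056, 0.0003] [ 0.011  0.     0.001 -0.001 -0.001 -0.002] [-0.283  0.38   1.923  0.     0.839 -0.36 ] 76.97428156911353
0.8 [358.2, 232.6] [ 578.7 -144.2   40. ]
0.74 [274.6, 213.3] [ 502.8 -132.1   40. ]
0.19 [505.3, 18.1] [663.4  32.6  40. ]
[[272.43961838 215.17199871]
 [360.92523743 231.53938236]]
```

View pics/e_wrist.png

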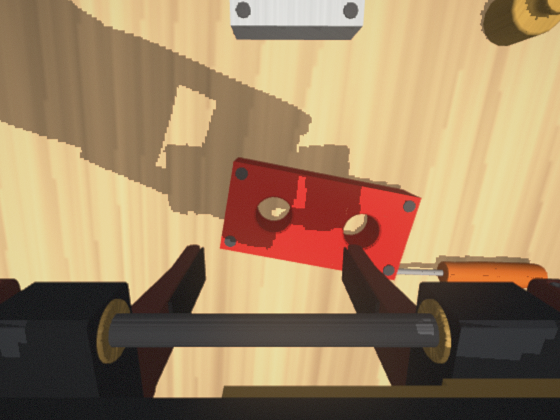

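The holes appear near (273,210) and (361,230), and the screwdriver tip touches the rack's far corner near (400,270). I'll zoom in to refine hole 1.

```bash
python3 - <<'E'
from h import *
im=cv2.imread("pics/e_wrist.png")[:,:,::-1].copy()
o=dict(ee_pos=np.array([500.55,-132.92,325.83]),orientation=np.array([-2.133,-2.3056,.0003]));c=cam("wrist",o)
h=cv2.cvtColor(im,cv2.COLOR_RGB2HSV)
m=((h[...,1]>150)&((h[...,0]<8)|(h[...,0]>170))).astype(np.uint8)
x0,y0,w,hh=210,150,220,130
s=cv2.resize(im[y0:y0+hh,x0:x0+w],None,fx=3.6,fy=3.6,interpolation=cv2.INTER_CUBIC)
s=np.clip(s.astype(float)*1.3,0,255).astype(np.uint8)
def draw(C,r,z,col):
    t=np.linspace(0,2*np.pi,80);P=proj(c,np.c_[C[0]+r*np.cos(t),C[1]+r*np.sin(t),0*t+z])
    cv2.polylines(s,[((P-[x0,y0]+.5)*3.6).astype(int)],True,col,1)
for C in ((501.5,-131.5),(580.9,-141)): 
    draw(C,17.75,40,(0,255,255)); draw(C,16.25,38.5,(255,255,0))
cv2.imwrite("pics/e2.png",s[:,:,::-1])
E
```

```text
(no output)
```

View pics/e2.png

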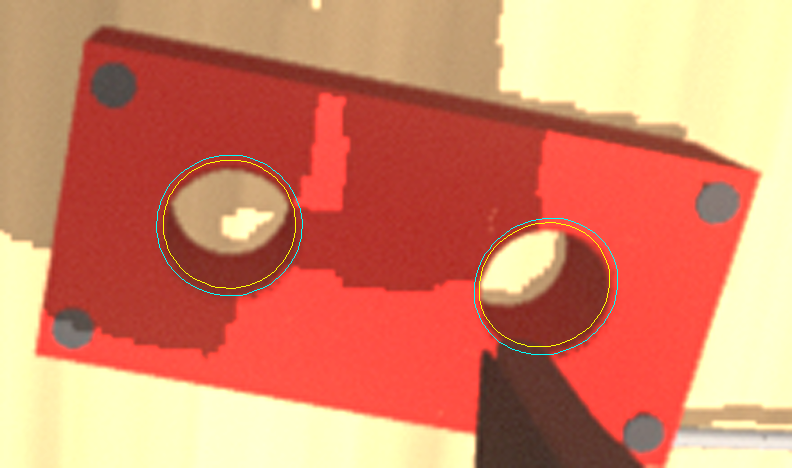

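```bash
python3 - <<'E'
from h import *
im=cv2.imread("pics/e_wrist.png")[:,:,::-1].copy()
o=dict(ee_pos=np.array([500.55,-132.92,325.83]),orientation=np.array([-2.133,-2.3056,.0003]));c=cam("wrist",o)
S=[(113,85),(717,203),(73,328),(643,432)]
P=[]
hsv=cv2.cvtColor(im,cv2.COLOR_RGB2HSV)
for a in S:
    u=np.array(a)/3.6+[210,150]-.5
    y,x=int(round(u[1])),int(round(u[0]));w=9
    sub=(hsv[y-w:y+w+1,x-w:x+w+1,1]<110).astype(np.uint8)
    n,l,st,ce=cv2.connectedComponentsWithStats(sub);k=l[w,w]
    uv=ce[k]+[x-w,y-w]; print(u.round(1),uv.round(1),st[k])
    P.append(atz(c,u,40)[:2])
P=np.array(P);print(P.round(1),P.mean(0).round(1))
dx=((P[1]-P[0])+(P[3]-P[2]));dx/=np.linalg.norm(dx);print("dir",dx,np.linalg.norm(P[1]-P[0]),np.linalg.norm(P[3]-P[2]),np.linalg.norm(P[0]-P[2]),np.linalg.norm(P[1]-P[3]))
ctr=P.mean(0);print("h1",ctr-40*dx,"h0",ctr+40*dx)
x0,y0,w,hh=240,175,70,70
s=cv2.resize(im[y0:y0+hh,x0:x0+w],None,fx=8,fy=8,interpolation=cv2.INTER_CUBIC).astype(float)
s=np.clip(255*(s/255)**.6,0,255).astype(np.uint8)
C=ctr-40*dx
for r,z,col in((17.75,40,(0,255,255)),(16.25,38.5,(255,255,0))):
    t=np.linspace(0,2*np.pi,80);Q=proj(c,np.c_[C[0]+r*np.cos(t),C[1]+r*np.sin(t),0*t+z])
    cv2.polylines(s,[((Q-[x0,y0]+.5)*8).astype(int)],True,col,1)
cv2.imwrite("pics/e3.png",s[:,:,::-1])
E
```

```text
[240.9 173.1] [241.2 173.3] [  4   4  12  12 112]
[408.7 205.9] [408.9 206. ] [  3   4  12  11 103]
[229.8 240.6] [229.8 240.9] [ 4  4 11 11 94]
[388.1 269.5] [388.1 270. ] [ 4  4 11 11 92]
[[ 471.4  -99.1]
 [ 619.  -116.4]
 [ 464.5 -160.7]
 [ 611.7 -177.7]] [ 541.7 -138.5]
dir [ 0.99331052 -0.11547389] 148.5605665734733 148.16000167999073 61.9568365861101 61.77016017321945
h1 [ 501.92745579 -133.85847037] h0 [ 581.39229706 -143.09638141]
```

View pics/e3.png

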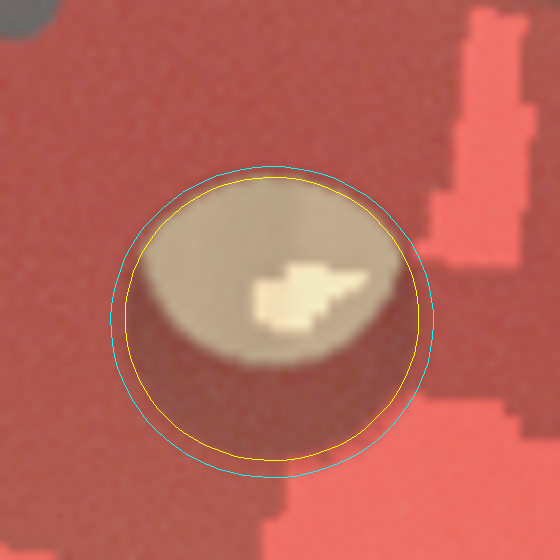

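```bash
python3 - <<'E'
from h import *
im=cv2.imread("pics/b_wrist.png")[:,:,::-1].copy()
o=dict(ee_pos=np.array([496.994,149.785,404.74]),orientation=np.array([2.131,2.309,0]));c=cam("wrist",o)
g=im.max(2);P=[]
for u in [(234,74),(313,74),(239,295),(305,295)]:
    x,y=u;w=9
    sub=(g[y-w:y+w+1,x-w:x+w+1]<130).astype(np.uint8)
    n,l,st,ce=cv2.connectedComponentsWithStats(sub);k=l[w,w];uv=ce[k]+[x-w,y-w];print(uv.round(1),st[k]);P.append(atz(c,uv,40)[:2])
P=np.array(P);print(P.round(1),P.mean(0).round(2))
d=P[0]+P[1]-P[2]-P[3];d/=np.linalg.norm(d);print(d,P.mean(0)+85*d,P.mean(0)-85*d)
E
```

```text
[233.9  73.9] [ 4  4 11 11 88]
[312.8  74.5] [ 4  4 10 11 85]
[239.2 294.6] [ 5  5  9  8 53]
[304.5 294.9] [ 5  6  8  7 51]
[[448.3 272.1]
 [528.2 277.9]
 [466.4  22.6]
 [546.5  28.6]] [497.37 150.29]
[-0.07278159  0.9973479 ] [491.18331433 235.06278412] [503.55618405  65.51364052]
```

Hole 1 is at (501.9, -133.9), and the rim overlay fits the picture. The middle nest button is at (497.4, 150.3), taken from the nest screws. I'll go back to it with the jaws open.

Request:
jog_arm --steps '[[[0.0353,0.00245,0,0,0,0,-1],[0.0353,0.00245,0,0,0,0,-1],[0.0353,0.00245,0,0,0,0,-1],[0.0353,0.00245,0,0,0,0,-1],[0.0353,0.00245,0,0,0,0,-1],[0.0353,0.00245,0,0,0,0,-1],[0.0353,0.00245,0,0,0,0,-1],[0.0353,0.00245,0,0,0,0,-1],[0,0,0.03,0,0,0,-1],[0,0,0.02,0,0,0,-1],[0,0,0,0,0,0,-1],[0,0,0,0,0,0,-1],[0,0,0,0,0,0,-1]]]'

```text
t: 15.37
ee_pos: [498.7, 149.5, 276.7]
orientation: [2.134, 2.305, 0.001]
ft_force: [0.3, -0.1, 0.6]
width: 87.9
```

```bash
python3 - <<'E'
from h import *
o=ctrl.get_obs();print(o['t'],o['ee_pos'].round(2).tolist(),o['orientation'].round(4).tolist(),o['qvel'].round(3),o['width'])
im=ctrl.get_image("wrist")
c=cam("wrist",o)
for b,s in blobs(im,"green")[2]: print(b.round(1),s, atz(c,b,60).round(1))
def draw(C,r,z,col):
    t=np.linspace(0,2*np.pi,80);Q=proj(c,np.c_[C[0]+r*np.cos(t),C[1]+r*np.sin(t),0*t+z])
    cv2.polylines(im,[np.round(Q).astype(int)],True,col,1)
im=im.copy()
draw((497.4,150.3),13,61,(255,0,0));draw((497.4,150.3),20,54,(255,255,0))
draw((491.2,235.1),13,61,(255,0,0));draw((491.2,235.1),20,54,(255,255,0))
cv2.imwrite("pics/f_wrist.png",im[:,:,::-1])
E
```

```text
15.3667 [498.72, 149.5, 276.71] [2.1339, 2.3053, 0.0007] [-0.009 -0.015 -0.005 -0.002 -0.002 -0.001] 87.8655060241925
[269.4 105. ] [ 249   83   42   45 1488] [491.1 235.2  60. ]
[269.3 238.7] [ 251  220   38   38 1120] [497.3 151.2  60. ]
[269.5 353.3] [253 347  34  16 438] [504.   61.3  60. ]
```

View pics/f_wrist.png

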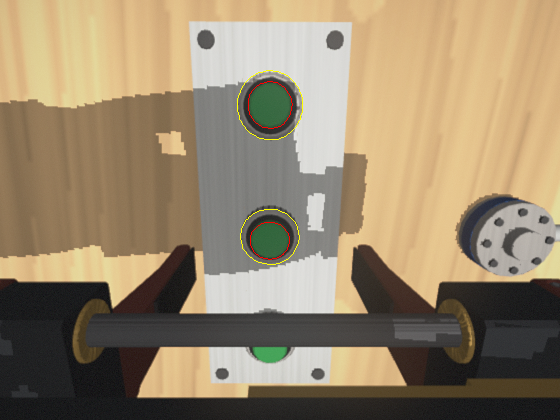

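The overlays coincide with the latched plungers and rings. I'll centre, descend and grip the ring.

Request:
jog_arm --steps '[[[0.001,-0.0012,0.015,0,0,0,-1],[0,0,0.015,0,0,0,-1],[0,0,0.012,0,0,0,-1],[0,0,0.006,0,0,0,-1],[0,0,0.002,0,0,0,-1],[0,0,0,0,0,0,-1],[0,0,0,0,0,0,-1]]]'

```text
t: 16.0
ee_pos: [497.6, 150.1, 226.5]
orientation: [2.135, 2.305, 0.001]
ft_force: [0.1, 0.2, 0.3]
width: 87.6
```

Request:
jog_arm --steps '[[[0,0,0.001,0,0,0,-1],[0,0,0.0005,0,0,0,-1],[0,0,0,0,0,0,0.2],[0,0,0,0,0,0,0.2],[0,0,0,0,0,0,0.2],[0,0,0,0,0,0,1],[0,0,0,0,0,0,1],[0,0,0,0,0,0,1],[0,0,0,0,0,0,1],[0,0,0,0,0,0,1],[0,0,0,0,0,0,1]]]'

```text
t: 16.92
ee_pos: [497.2, 150.1, 224.4]
orientation: [-2.134, -2.305, 0.0]
ft_force: [-1.2, 0.3, 0.9]
width: 39.0
```

Request:
jog_arm --steps '[[[0,0,0,0,0,0,1],[0,0,-0.003,0,0,0,1],[0,0,-0.007,0,0,0,1],[0,0,-0.01,0,0,0,1],[0,0,-0.015,0,0,0,1],[0,0,-0.015,0,0,0,1],[0,0,-0.015,0,0,0,1],[0,0,-0.015,0,0,0,1],[0,0,0,0,0,0,1],[0,0,0,0,0,0,1],[0,0,0,0,0,0,1]]]'

```text
t: 17.83
ee_pos: [497.0, 150.0, 304.4]
orientation: [-2.134, -2.305, 0.0]
ft_force: [-0.1, 0.1, -2.0]
width: 39.0
```

```bash
python3 - <<'E'
from h import *
o=ctrl.get_obs();print(o['t'],o['ee_pos'].round(2).tolist(),o['orientation'].round(4).tolist(),o['ft_force'].round(2),o['width'])
im=ctrl.get_image("wrist").copy()
c=cam("wrist",o)
R_=R.from_rotvec(o['orientation']).as_matrix()
for b,s in blobs(im,"green")[2]:
    q=atz(c,b,o['ee_pos'][2]-224.4+61); print(b.round(1),s,(R_.T@(q-o['ee_pos'])).round(1))
cv2.imwrite("pics/g_wrist.png",im[:,:,::-1]);cv2.imwrite("pics/g_scene.png",ctrl.get_image("scene")[:,:,::-1])
E
```

```text
17.8333 [497.01, 150.04, 304.36] [-2.1344, -2.3051, 0.0002] [-0.05  0.15 -1.99] 38.96313998249021
[272.5 108.9] [ 255   90   37   39 1111] [ 80.8   0.8 163.4]
[273.2 274.6] [ 248  250   51   50 1960] [  1.9   1.1 163.4]
[272.2 311.1] [264 309  17   4  42] [-18.8   0.6 163.4]
```

View pics/g_wrist.png

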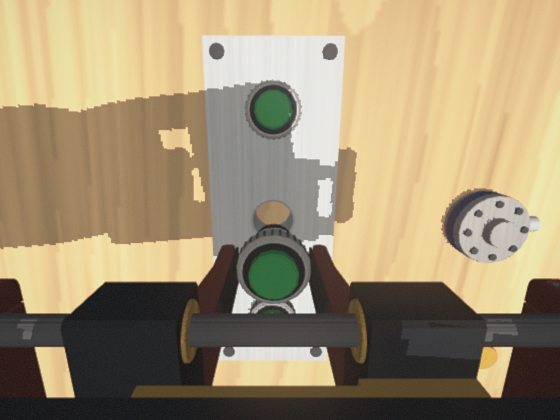

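View pics/g_scene.png

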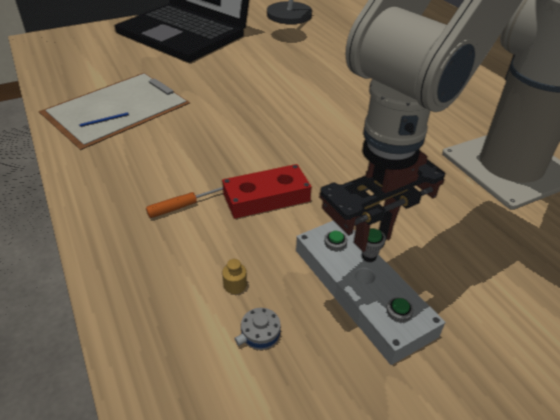

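The middle button is lifted (about 2 N) and hangs upright, and the other two are seated and latched. Before placing it I'll measure its offset in the grip carefully.

```bash
python3 - <<'E'
from h import *
o=ctrl.get_obs();print(o['t'],o['ee_pos'],o['orientation'])
i=ctrl.camera_info("wrist");print(i['fx'],i['cx'],i['cy']);print(i['T_tool_cam'].round(4))
R_=R.from_rotvec(o['orientation']).as_matrix();print(R_.round(4))
c=cam("wrist",o)
q=atz(c,(273.2,274.6),o['ee_pos'][2]-163.4);print(R_.T@(q-o['ee_pos']))
im=cv2.imread("pics/g_wrist.png")[:,:,::-1].copy()
K=c[0];T=np.linalg.inv(i['T_tool_cam'])
x0,y0,w,h,f=220,210,110,110,5
outs=[]
for off in (0,1,2):
    s=cv2.resize(im[y0:y0+h,x0:x0+w],None,fx=f,fy=f,interpolation=cv2.INTER_CUBIC)
    s=np.clip(255*(s/255.)**.6,0,255).astype(np.uint8)
    for r,z,col in((13,163.4,(255,0,0)),(20,170.4,(255,255,0))):
        t=np.linspace(0,2*np.pi,80);P=np.c_[off+r*np.cos(t),.2+r*np.sin(t),0*t+z,0*t+1]@T.T
        Q=P[:,:3]@K.T;Q=Q[:,:2]/Q[:,2:]
        cv2.polylines(s,[((Q-[x0,y0]+.5)*f).astype(int)],True,col,1)
    outs.append(s[:500,130:390])
cv2.imwrite("pics/g2.png",np.hstack(outs)[:,:,::-1])
E
```

```text
17.9333 [496.89902268 150.01465527 303.72444509] [-2.13390740e+00 -2.30458732e+00  2.01456406e-03]
313.63802431982975 273.31939015826214 214.75104469842523
[[ 1.00000e-04 -9.63700e-01 -2.67200e-01  7.29267e+01]
 [ 1.00000e+00 -2.00000e-04  1.20000e-03  9.80900e-01]
 [-1.20000e-03 -2.67200e-01  9.63600e-01  1.98033e+01]
 [ 0.00000e+00  0.00000e+00  0.00000e+00  1.00000e+00]]
[[-7.68e-02  9.97e-01 -1.40e-03]
 [ 9.97e-01  7.68e-02 -4.00e-04]
 [-3.00e-04 -1.50e-03 -1.00e+00]]
[  1.96050605   1.09671174 163.39798614]
```

View pics/g2.png

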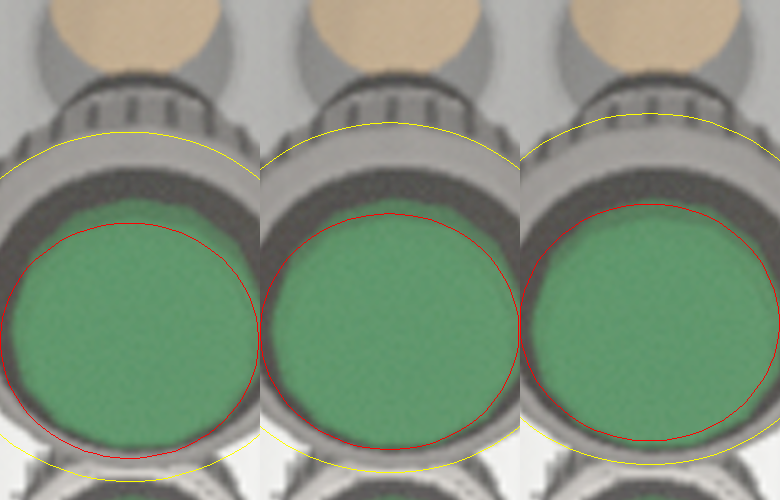

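The ring sits about 0.5–1 mm toward tool +x, which is well within what the chamfer tolerates. I'll carry it over the hole at height.

Request:
jog_arm --steps '[[[-0.0155,-0.001,0,0,0,0,1],[-0.0315,-0.002,0,0,0,0,1],[-0.0315,-0.002,0,0,0,0,1],[-0.0315,-0.002,0,0,0,0,1],[-0.0315,-0.002,0,0,0,0,1],[-0.0315,-0.002,0,0,0,0,1],[-0.0315,-0.002,0,0,0,0,1],[-0.0315,-0.002,0,0,0,0,1],[-0.0315,-0.002,0,0,0,0,1],[-0.0165,-0.001,0,0,0,0,1],[0,0,0,0,0,0,1],[0,0,0,0,0,0,1],[0,0,0,0,0,0,1],[0,0,0,0,0,0,1]]]'

```text
t: 19.1
ee_pos: [501.0, -133.4, 304.1]
orientation: [-2.132, -2.306, 0.001]
ft_force: [0.3, -0.4, -1.0]
width: 38.9
```

```bash
python3 - <<'E'
from h import *
o=ctrl.get_obs();print(o['t'],o['ee_pos'].round(2).tolist(),o['orientation'].round(4).tolist(),o['ft_force'].round(2),o['width'])
im=ctrl.get_image("wrist").copy();c=cam("wrist",o)
for C,z in(((501.9,-133.9),40),((581.4,-143.1),40)):
    t=np.linspace(0,2*np.pi,80)
    Q=proj(c,np.c_[C[0]+17.75*np.cos(t),C[1]+17.75*np.sin(t),0*t+z]);cv2.polylines(im,[np.round(Q).astype(int)],True,(0,255,255),1)
cv2.imwrite("pics/i_wrist.png",im[:,:,::-1])
E
```

```text
19.1 [500.95, -133.37, 304.07] [-2.1324, -2.3055, 0.0006] [ 0.34 -0.45 -1.02] 38.91594021389034
```

View pics/i_wrist.png

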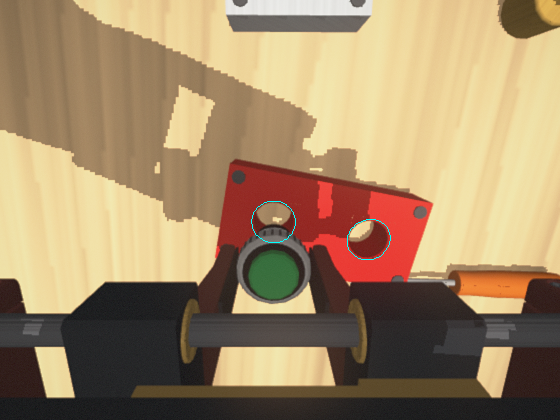

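The hole overlay agrees with the hole in the picture at (273,222). I'll descend to just above the mouth and check x and y.

Request:
jog_arm --steps '[[[0,0,0.012,0,0,0,1],[0,0,0.012,0,0,0,1],[0,0,0.008,0,0,0,1],[0,0,0,0,0,0,1],[0,0,0,0,0,0,1],[0,0,0,0,0,0,1]]]'

```text
t: 19.65
ee_pos: [501.4, -134.1, 272.8]
orientation: [2.134, 2.305, 0.0]
ft_force: [0.8, -0.9, -1.3]
width: 39.1
```

```bash
python3 - <<'E'
from h import *
o=ctrl.get_obs();print(o['t'],o['ee_pos'].round(2).tolist(),R.from_rotvec(o['orientation']).as_matrix().round(4).tolist(),o['ft_force'].round(2))
for n in("scene","wrist"):
    im=ctrl.get_image(n);cv2.imwrite(f"pics/j_{n}.png",im[:,:,::-1])
im=cv2.imread("pics/j_scene.png");cv2.imwrite("pics/j_s2.png",cv2.resize(im[120:240,200:340],None,fx=5,fy=5,interpolation=cv2.INTER_CUBIC))
E
```

```text
19.65 [501.39, -134.13, 272.81] [[-0.0773, 0.997, 0.0003], [0.997, 0.0773, -0.0001], [-0.0001, 0.0003, -1.0]] [ 0.83 -0.93 -1.31]
```

View pics/j_s2.png

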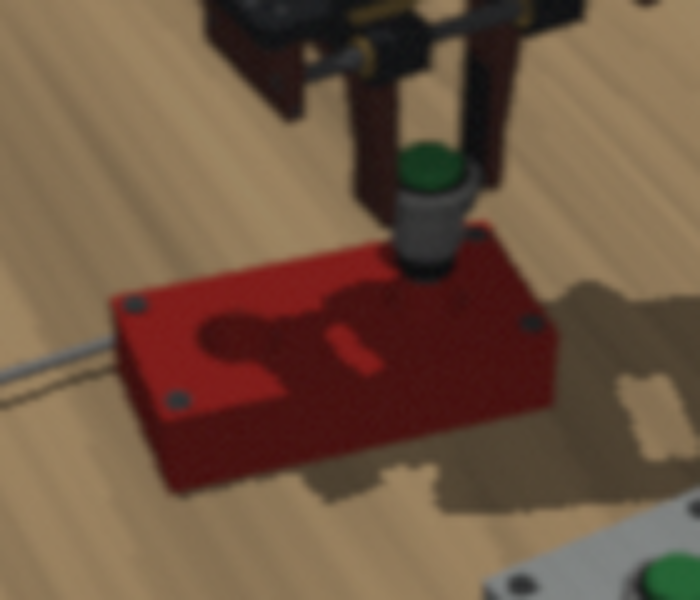

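View pics/j_wrist.png

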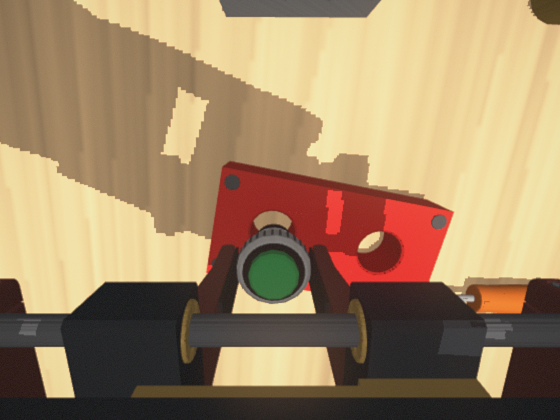

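Request:
jog_arm --steps '[[[-0.0003,0,0.004,0,0,0,1],[0,0,0.005,0,0,0,1],[0,0,0.005,0,0,0,1],[0,0,0.003,0,0,0,1],[0,0,0,0,0,0,1]]]'

```text
t: 20.17
ee_pos: [500.8, -134.7, 254.5]
orientation: [-2.134, -2.304, 0.001]
ft_force: [0.1, 0.1, -0.5]
width: 39.1
```

Request:
jog_arm --steps '[[[0,0,0.003,0,0,0,1],[0,0,0.003,0,0,0,1],[0,0,0.003,0,0,0,1],[0,0,0.002,0,0,0,1],[0,0,0,0,0,0,1]]]'

```text
t: 20.58
ee_pos: [501.0, -134.7, 244.0]
orientation: [-2.134, -2.305, 0.001]
ft_force: [-0.3, 0.4, -1.1]
width: 39.4
```

Request:
jog_arm --steps '[[[0,0,0.002,0,0,0,1],[0,0,0.002,0,0,0,1],[0,0,0,0,0,0,1]]]'

```text
t: 20.83
ee_pos: [501.1, -134.7, 240.2]
orientation: [-2.134, -2.305, 0.0]
ft_force: [-0.2, -0.4, -1.1]
width: 38.8
```

Request:
jog_arm --steps '[[[0,0,0.002,0,0,0,1],[0,0,0.002,0,0,0,1],[0,0,0,0,0,0,1]]]'

```text
t: 21.08
ee_pos: [501.1, -134.7, 236.2]
orientation: [-2.134, -2.305, 0.0]
ft_force: [0.1, -0.3, -1.6]
width: 39.1
```

Request:
jog_arm --steps '[[[0,0,0.002,0,0,0,1],[0,0,0.002,0,0,0,1],[0,0,0.002,0,0,0,1],[0,0,0,0,0,0,1]]]'

```text
t: 21.42
ee_pos: [501.0, -134.7, 230.1]
orientation: [-2.134, -2.305, 0.0]
ft_force: [0.1, 0.4, -1.6]
width: 38.8
```

Request:
jog_arm --steps '[[[0,0,0.002,0,0,0,1],[0,0,0.0015,0,0,0,1],[0,0,0,0,0,0,1],[0,0,0,0,0,0,1]]]'

```text
t: 21.75
ee_pos: [501.1, -134.7, 226.9]
orientation: [-2.134, -2.305, 0.0]
ft_force: [0.6, -0.1, -1.5]
width: 39.0
```

Request:
jog_arm --steps '[[[0,0,0.0015,0,0,0,1],[0,0,0,0,0,0,1],[0,0,0,0,0,0,1]]]'

```text
t: 22.0
ee_pos: [501.2, -134.7, 225.4]
orientation: [-2.134, -2.305, 0.0]
ft_force: [-0.4, 0.4, -1.0]
width: 38.8
```

Request:
jog_arm --steps '[[[0,0,0.0008,0,0,0,1],[0,0,0,0,0,0,1],[0,0,0,0,0,0,1]]]'

```text
t: 22.25
ee_pos: [501.1, -134.7, 224.6]
orientation: [-2.134, -2.305, 0.0]
ft_force: [0.3, -0.6, -1.5]
width: 39.2
```

Almost touching. I'll release, open and retreat upward.

Request:
jog_arm --steps '[[[0,0,0.0004,0,0,0,1],[0,0,0,0,0,0,1],[0,0,0,0,0,0,-1],[0,0,0,0,0,0,-1],[0,0,0,0,0,0,-1],[0,0,0,0,0,0,-1],[0,0,0,0,0,0,-1],[0,0,0,0,0,0,-1],[0,0,-0.01,0,0,0,-1],[0,0,-0.02,0,0,0,-1],[0,0,-0.03,0,0,0,-1],[0,0,-0.03,0,0,0,-1],[0,0,-0.01,0,0,0,-1],[0,0,0,0,0,0,-1],[0,0,0,0,0,0,-1]]]'

```text
t: 23.5
ee_pos: [501.0, -134.7, 324.6]
orientation: [2.134, 2.304, 0.001]
ft_force: [0.2, -0.4, -0.7]
width: 87.7
```

```bash
python3 - <<'E'
from h import *
o=ctrl.get_obs();print(o['t'],o['ee_pos'].round(2).tolist(),o['width'])
im=ctrl.get_image("wrist").copy();c=cam("wrist",o)
for b,s in blobs(im,"green")[2]: print(b.round(1),s, atz(c,b,60).round(1))
t=np.linspace(0,2*np.pi,80);C=(501.9,-133.9)
for r,z,col in((13,61,(255,0,0)),(20,54,(255,255,0))):
    Q=proj(c,np.c_[C[0]+r*np.cos(t),C[1]+r*np.sin(t),0*t+z]);cv2.polylines(im,[np.round(Q).astype(int)],True,col,1)
cv2.imwrite("pics/k_wrist.png",im[:,:,::-1])
im=ctrl.get_image("scene")[:,:,::-1];cv2.imwrite("pics/k_scene.png",cv2.resize(im[130:370,140:460],None,fx=2.5,fy=2.5,interpolation=cv2.INTER_CUBIC))
E
```

```text
23.5 [501.01, -134.67, 324.62] 87.69797705804126
[273.1 219.4] [258 204  31  31 760] [ 502.3 -133.6   60. ]
```

View pics/k_wrist.png

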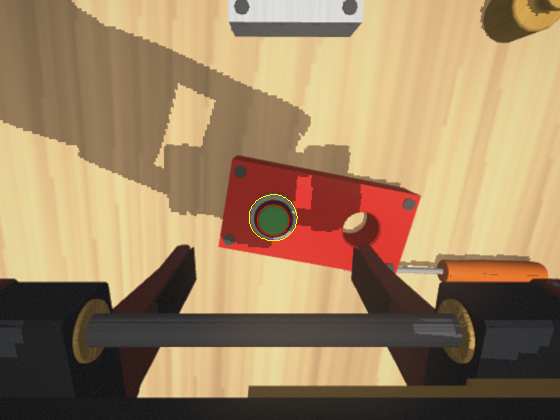

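View pics/k_scene.png

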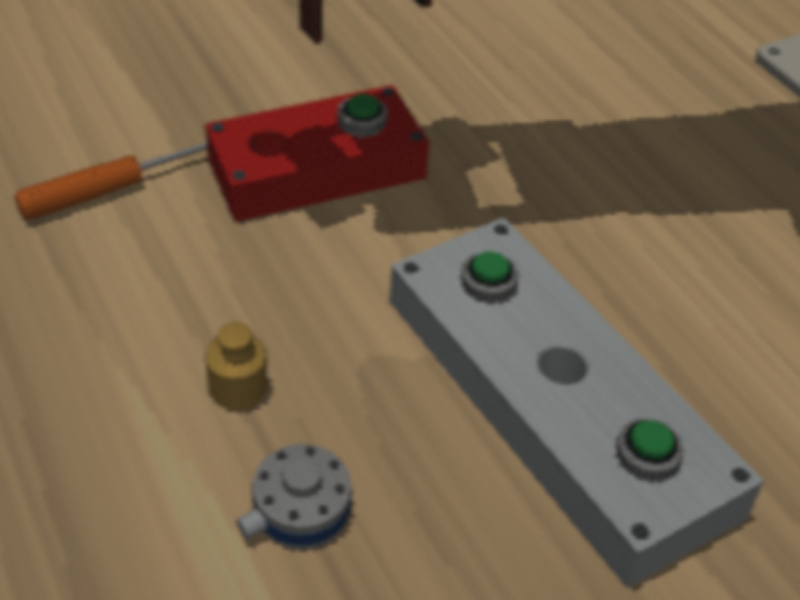

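The stiff button's ring and plunger coincide with the seated overlay at (273,218). It sits flush, upright and latched in the rack. The two good ones are latched in the nest, the bystanders haven't moved, and the gripper is clear. I'm handing in.

```bash
python3 -c "
from workcell import ctrl
print(ctrl.close_job())"
```

```text
the job is handed in; nothing more can be done
None
```

I pressed all three buttons until they clicked, moved the stiff one to the reject rack, and handed the job in at about 23.6 s. No verdict was reported.

- **Forces:** the middle button peaked at about 11 N in the force readings, against about 4.3 N for the +y button and 4.0 N for the −y one. The highest reading was about 11 N vertical (11.7 N with the side force), well below the 20 N limit.
- **Transfer:** I lifted the middle button by its ring and lowered it into the rack hole away from the screwdriver. It went in without resistance down to the height it was gripped at, to within a few tenths of a millimetre.
- **Last checks:** after I let go, the overlay for a seated, latched button matched the wrist picture to about 0.5 mm. The scene picture shows it upright and flush, the two good buttons latched in the nest, the weight, load cell and screwdriver where they were, and the gripper open and clear above the rack.
- **Disagreements:**
  - Fixed-camera triangulation was about 2 mm off sideways, and it read heights 5–10 mm low. I used the wrist camera and the force at contact instead.
  - The wrist camera's reported calibration shifted by about 0.8 mm between calls.
  - The wrist camera put the held button about 1 mm off centre in the grip, while the nest position implied about 0.2 mm. I aimed between the two.

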